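Hang the marker cup on the tabletop whiteboard by its keyhole

ROBOT

A 6-joint arm with a two-finger parallel gripper is mounted at the origin on the work surface. World frame = base frame: x ahead of the robot, y to its left, z up, the work surface at z = 0. Lengths are in m, angles in rad, forces in N, time in s.
With the tool pointing down it reaches from about 0.35 to 0.775 m from the base axis. Payload 7.3 kg.
Tool frame: the origin (TCP) lies on the centre line of the jaws, within the pads' length; the fingertips stand 14 mm ahead of it and the grasp point (between the pads) lies 5 mm behind it; z points along the fingers, y is the direction in which the jaws open and shut (so a half turn about z gives the same grasp; the last joint's range is limited). The gripper opens to 92 mm and grips with 3 to 60 N. Pads are 19 mm wide; open, the fingers measure 130 mm over their backs; the gripper's body (75 mm by 190 mm) begins 47 mm behind the grasp point.
Start: joints at [-0.146, 0.342, 1.524, -0, 1.275, -0.146], TCP at [0.525, 0, 0.241] pointing down, gripper open.
Joint ranges: [-2.53, 2.53], [-0.77, 2.02], [0.04, 2.7], [-1, 4.14], [0.28, 2.66], [-3.11, 3.11]. Speed limits (rad/s): [2.57, 2.57, 3.14, 3.14, 3.14, 3.14].

INTERFACE

Orientations are given as [roll, pitch, yaw] about the fixed x, y, z axes, in that order (R = Rz(yaw) Ry(pitch) Rx(roll)).
In Python, from cell import telemetry, cams, robot gives the robot as it stands.
- The arm moves only by the tool servo_tool, never from a script. Its argument "targets" is text: rows parted by semicolons, each of 4 numbers parted by spaces: the shift along the tool's x, y, z in mm, then the turn about the tool's z in rad. In form: x y z yaw; .... A call has 1 to 20 rows; each row shifts and turns the pose as measured when the row begins, along the tool's axes as they then stand; what a row does not reach is not made up. A row lasts 1/8 s, in which the tool goes at most 62.5 mm and 10.7 degrees, less where a joint would pass 70% of its speed; a pose out of reach is approached as far as the arm can. A call with a gripper value outside its range is refused whole. "hand" is the opening, from 0 (shut) to 1 (fully open), set as the call begins (left out, the last holds). The fingers move at their own pace and stop on an object; "squeeze" is the grip in N (left out, the last holds). Time passes only in rows, so rows that do not move let the fingers close. It gives the time, the measured TCP pose, the force and the opening at its end, in the units of the state.
- telemetry.observe(): the state, without advancing time (a new reading comes with each control period).
- cams.read_camera(name): name is "scene" or "side" or "wrist"; returns a dict with "color" (400x640x3 uint8, red, green, blue), "K" (3x3 intrinsics, pixels), "k1" (the pictures are not rectified: a ray, as slopes to the right and down, at radius r is drawn at 1 + k1 r^2 times it, then the intrinsics apply), "R" (3x3) and "t" (3): a world point X has camera coordinates R X + t. Camera axes: x right, y down, z forward; pixel columns grow to the right and rows downward; lengths in m; the calibration is good to about 2 mm. A picture is of the moment at which its call begins. There is no depth.
- robot.hand_in(): hands the job in, once; it reports no verdict.
Trained networks look in a picture, given as the dict that the camera call returned (one of the last four; its "shot" number tells which), for a name from the list of things; names that differ only in an ending like _2 or _b are one class to them, and where a whole thing is asked for, a point or a joint stands for the part that bears it (a point fixed in the world has none). Each returns a list of dicts, best first, with "score" (0 to 1); they miss things now and then, are a little off and sometimes report something else, mostly with a low value. They report only what shows in the picture. A call takes as long as a camera call. They do not tell look-alikes from the thing itself.
- cams.cut_out(picture, query): "region" (400x640 bool, what is visible of it) and "extent" ([centre column, centre row, width, height] in pixels, round what is visible of it).
The state is a dict: "time": time; "qpos": joint angles; "qvel": joint speeds; "joint_efforts": joint torques, N m; "tool_pos": TCP position; "tool_rot": TCP orientation; "contact_force": force on the tool from outside, world axes, zero at the start; "torque": the same for the moment, N m; "opening": finger opening in m.
Only numpy, scipy, OpenCV 4.12 (cv2) and the standard library are available. Lean on these libraries where they do the work, as an engineer would, in place of code of your own. Each camera call takes 0.05 s, during which the arm holds its last target.

TASK

Hang the empty metal marker cup on the screw near the top edge of the tabletop whiteboard: feel for the screw head with the keyhole in the cup's back wall, pressing only lightly, and when the head has gone through, pull the cup straight down until the slot stops on the screw before you let go. Leave it hanging by itself, upright and flat against the board, and do not disturb the other things on the table.

Things in the scene. Friction and masses are not known exactly. Their poses are not given: they have to be found in the camera images.
- board: Tabletop whiteboard, fixed: upright white panel 360 mm wide, 18 mm thick, lower edge 18 and top edge 232 mm above the table, on two flat steel feet (6 mm high, reaching 46 mm in front of the face). A graph is drawn on the half without the screw. Origin on the table under the panel's middle; own -x points out of the front face (plane x = -9 mm), +y along the panel, z up.
- mount (a point): Marked point on the board's front face (board x -9, y +60, z +205 mm; board's axes). The one steel screw, driven by eye, stands square out of the face up to 10 mm to either side of this point and up to 2 mm above or below it: round head 14 mm across, 4 mm thick; shank 6 mm thick, 5.5 mm of it free between face and head, so the head's front is 9.5 mm off the face.
- holder: Marker cup of bare sheet metal, loose, empty, 0.14 to 0.26 kg, standing upright on the table: 60 mm wide (own y), 52 deep (own x), 100 tall (front wall only 60), open on top, walls 3 mm. Origin mid-underside; own +x points out of its back wall (back face x = +26 mm), z up. Hung right, its yaw equals the board's. It can be gripped from above across its 60 mm sides.
- entry (a point): Centre of the round entry, 20 mm across, of the through keyhole in the cup's back wall (on its centre line): on the outside of that wall, 68 mm above the cup's underside; axes as the cup. A slot 9 mm wide runs up from the entry.
- slot_end (a point): Where the screw's centre lies when the cup hangs locked, on the outside of the cup's back wall: 86 mm above the cup's underside, so 18 mm above entry; axes as the cup.
- tumbler: Bystander: red plastic cup standing on the table, 88 mm across the rim, 115 mm tall; origin at the middle of its underside.
- jar: Bystander: closed glass jar, 80 mm across, 100 mm tall; origin at the middle of its underside.
- eraser: Bystander: board eraser lying on the table, 50 x 110 x 30 mm (own x, y, z); origin at the middle of its underside.
Not all that is in view belongs to the job. What is meant by the holder is not brown, and is the smaller of those in its own colour.

How it is judged:
On the way, in this order (a step that is already met when the one before it is completed fails the run):
1. the screw head is through the keyhole's entry: the cup's back within 4.5 mm of the board, not yet pulled down (x of slot_end in the frame of board above -0.0135 m and z of slot_end in the frame of board between 0.213 and 0.235 m and y of slot_end in the frame of board between 0.046 and 0.074 m), for 0.05 s.
2. the cup is pulled down to the end of its slot while still held (x of slot_end in the frame of board above -0.0145 m and z of slot_end in the frame of board between 0.2 and 0.209 m and y of slot_end in the frame of board between 0.046 and 0.074 m and contact force between the fingers and holder above 0.5 N), for 0.1 s.
At the end, for the whole second after the job is handed in: The cup hangs by itself on the screw, at rest: slot_end within 5.5 mm of the board's face, within 14 mm of mount sideways and no more than 5 mm below or 4 mm above it, the cup upright within 0.08 rad and its back square to the board within 0.10 rad (x of slot_end in the frame of board above -0.0145 m and z of slot_end in the frame of board between 0.2 and 0.209 m and y of slot_end in the frame of board between 0.046 and 0.074 m and angle between holder's own z axis and vertical below 0.08 rad and angle between the x axis of holder and the x axis of board, either way round below 0.1 rad and linear speed of holder below 0.02 m/s and angular speed of holder below 0.2 rad/s and contact force between the fingers and holder below 0.1 N); the robot touches nothing.
It fails at once if the cup is pressed against the board or its screw with more than 20 N (contact force between holder and board above 20 N).
It fails at once if a bystander is moved by more than 25 mm (distance of any of tumbler, jar, eraser from where it was at the start of the episode above 0.025 m).
It also fails if it takes over 58 s, if anything falls off the work surface, if the arm or the gripper's body presses on something with over 40 N, if the wrist force passes 120 N, or if a joint passes its speed limit or range.

## Working session

There is one attempt and no reset: what is moved stays moved. The work goes in short steps, Python scripts to look and compute and a tool call to move; the robot and the scene stay as the last step left them, time stands still between calls to the robot, and variables do not carry over. Pictures are saved under pics/ and viewed, and the job is handed in when it is done.

Besides the shell and the picture viewer there is one more tool, called in YAML: its name, and indented under it one key for each argument. servo_tool: Moves the arm, as the interface text tells. Its arguments: {"type":"object","properties":{"targets":{"type":"string"},"hand":{"type":"number"},"squeeze":{"type":"number"}},"required":["targets"]}

```bash
ls; mkdir -p pics; python3 - <<'E'
from cell import telemetry,cams,robot
import cv2
print(telemetry.observe())
for n in ("scene","side","wrist"):
    p=cams.read_camera(n); cv2.imwrite(f"pics/{n}0.png",p["color"][:,:,::-1]); print(n,p["K"],p["k1"],p["R"],p["t"])
    for q in ("holder","board","tumbler","jar","eraser","entry","mount"):
        try: print(q,[(round(d["score"],2),[round(v) for v in d["extent"]]) for d in cams.cut_out(p,q)])
        except Exception as e: print(q,e)
E
```

```text
pics
{'time': 0.0, 'qpos': array([-1.45979753e-01,  3.42710241e-01,  1.52498459e+00, -3.06979223e-05,
        1.27538750e+00, -1.45978548e-01]), 'qvel': array([-0.00121737,  0.00123642, -0.00075691, -0.00043694,  0.00039616,
       -0.00098616]), 'joint_efforts': array([ 7.61924657e-04, -4.31245601e+01, -2.44219762e+01,  7.17750052e-02,
        5.59406646e-02, -1.04314388e-04]), 'tool_pos': array([5.24630430e-01, 7.81980034e-05, 2.40062735e-01]), 'tool_rot': array([-3.14011455e+00, -1.87646634e-04,  1.57080394e+00]), 'contact_force': array([ 0.51040106,  0.35420666, -0.24394037]), 'torque': array([-0.00441377, -0.02182967,  0.00329917]), 'opening': 0.09195543455889077}
scene [[484.14838556   0.         317.24794999]
 [  0.         484.14838556 194.64077435]
 [  0.           0.           1.        ]] -0.15182153770727788 [[ 0.38359179  0.92346499 -0.00835146]
 [ 0.75935634 -0.32054469 -0.56624116]
 [-0.5255809   0.21086373 -0.82419731]] [-0.17561802 -0.33053012  1.428206  ]
holder [(0.9, [270, 224, 37, 50]), (0.88, [208, 230, 54, 72]), (0.72, [233, 182, 30, 38])]
board [(0.97, [415, 1
[... 932 characters left out ...]
, 69]), (0.65, [321, 279, 43, 71])]
mount [(0.95, [307, 173, 111, 132])]
wrist [[349.6420113    0.         324.73544592]
 [  0.         349.6420113  195.02034802]
 [  0.           0.           1.        ]] -0.04754206270048125 [[ 9.99999270e-01 -3.13492157e-05  1.20762676e-03]
 [-3.61223064e-04 -9.61685973e-01  2.74153166e-01]
 [ 1.15276323e-03 -2.74153403e-01 -9.61685283e-01]] [-0.52549492 -0.03513367  0.39001259]
holder [(0.89, [301, 298, 81, 92]), (0.56, [218, 193, 61, 76]), (0.45, [280, 344, 36, 3])]
board [(0.91, [265, 108, 243, 212])]
tumbler [(0.57, [540, 174, 145, 107])]
jar []
eraser [(0.91, [216, 196, 56, 69])]
entry [(0.91, [302, 298, 78, 96])]
mount [(0.71, [264, 108, 254, 210])]
```

View pics/scene0.png

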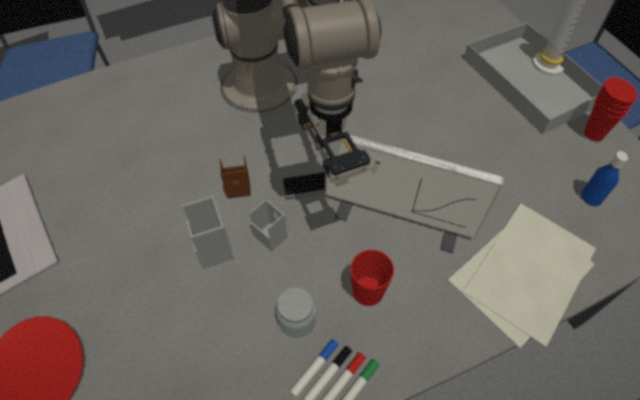

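View pics/side0.png

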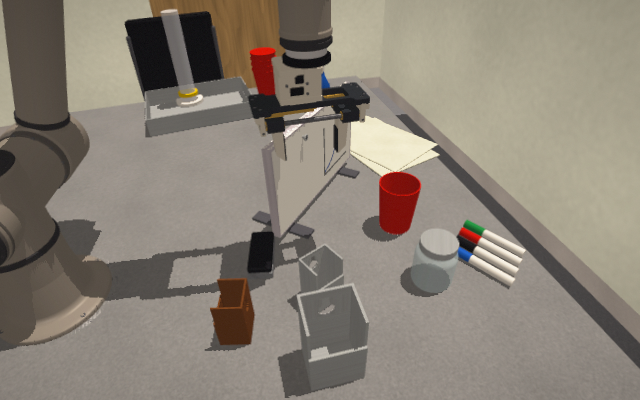

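View pics/wrist0.png

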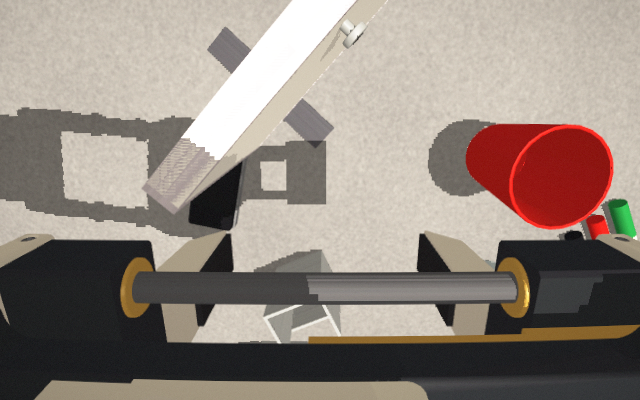

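The holder could be mistaken for three cups in the scene view: brown at (235,180), large grey at (208,230) and small grey at (268,224). I choose the small grey one, since the holder isn't brown and is the smaller of the grey pair. I'll check it in close crops.

```bash
python3 - <<'E'
import cv2,numpy as np
a=cv2.imread("pics/scene0.png");b=cv2.imread("pics/side0.png");w=cv2.imread("pics/wrist0.png")
cv2.imwrite("pics/c1.png",cv2.resize(a[190:260,170:300],None,fx=6,fy=6,interpolation=cv2.INTER_CUBIC))
cv2.imwrite("pics/c2.png",cv2.resize(b[235:395,200:380],None,fx=3.75,fy=3.75,interpolation=cv2.INTER_CUBIC)[:600])
cv2.imwrite("pics/c3.png",cv2.resize(a[125:250,310:510],None,fx=4,fy=4,interpolation=cv2.INTER_CUBIC))
cv2.imwrite("pics/c4.png",cv2.resize(b[95:245,240:370],None,fx=4,fy=4,interpolation=cv2.INTER_CUBIC))
E
```

```text
(no output)
```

View pics/c1.png

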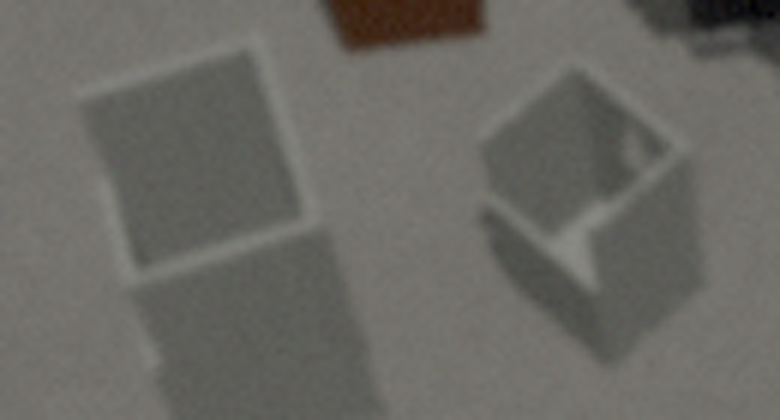

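View pics/c2.png

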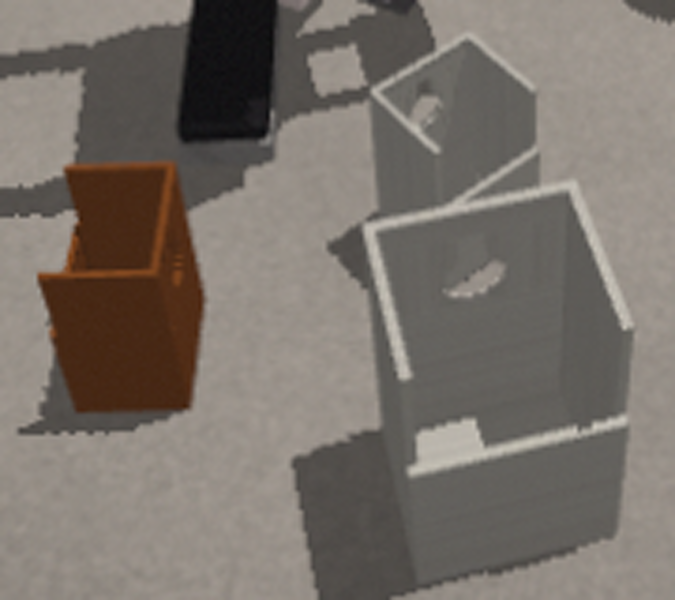

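View pics/c3.png

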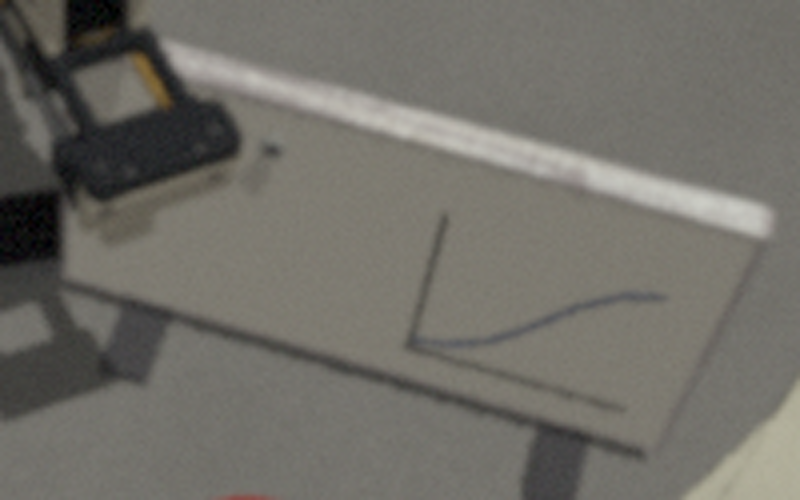

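View pics/c4.png

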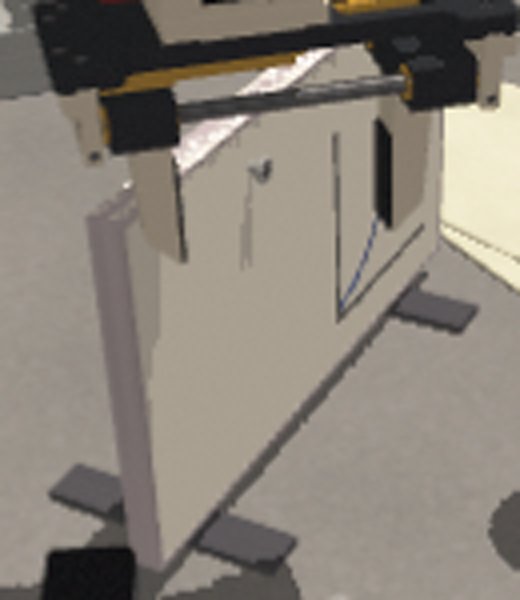

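```bash
cat > h.py <<'E'
import numpy as np,cv2
from scipy.optimize import least_squares
def proj(p,X):
    X=np.atleast_2d(X)@np.array(p["R"]).T+np.array(p["t"]); s=X[:,:2]/X[:,2:]
    s=s*(1+p["k1"]*(s**2).sum(1,keepdims=True))
    K=np.array(p["K"]); return s@np.diag([K[0,0],K[1,1]])+K[:2,2]
def pose(q,P):
    c,s=np.cos(q[2]),np.sin(q[2]); P=np.atleast_2d(P)
    z=q[3] if len(q)>3 else 0
    return np.c_[c*P[:,0]-s*P[:,1]+q[0],s*P[:,0]+c*P[:,1]+q[1],P[:,2]+z]
def fit(obs,q0,n=20):
    # obs: list of (pic, model pts, px)
    f=lambda q:np.concatenate([(proj(p,pose(q,M))-U).ravel() for p,M,U in obs])
    r=least_squares(f,q0,loss="soft_l1"); return r.x,f(r.x).reshape(-1,2)
def tri(obs,x0=(.5,.1,.2)):
    f=lambda X:np.concatenate([(proj(p,X)-u).ravel() for p,u in obs])
    r=least_squares(f,x0); return r.x,r.fun
E
python3 - <<'E'
from cell import cams
from h import *
import pickle
np.set_printoptions(precision=4,suppress=True)
P={n:cams.read_camera(n) for n in("scene","side","wrist")}
pickle.dump(P,open("P0.pkl","wb"))
A=lambda l:np.array(l,float)
h=lambda l:A(l)/1000
best=None
o=[(P["scene"],h([[26,30,100],[26,-30,100],[-26,30,100],[-26,-30,100],[26,-30,0],[-26,-30,0]]),A([[578,65],[690,150],[478,140],[555,240],[705,285],[610,368]])/6+[170,190]),
 (P["side"],h([[26,30,100],[26,-30,100],[-26,30,100],[-26,-30,100]]),A([[373,90],[470,36],[437,150],[537,92]])/3.75+[200,235])]
for y0 in np.arange(-3,3.2,.5):
    q,r=fit(o,[.6,-.1,y0])
    c=abs(r).mean()
    if best is None or c<best[0]: best=(c,q,r)
print("holder",best[1]);print(best[2].T)
best=None
o=[(P["scene"],h([[-9,-180,232],[-9,-180,18],[-9,180,18],[9,-180,232]]),A([[768,237],[645,455],[62,282],[772,203]])/4+[310,125]),
 (P["side"],h([[-9,180,18],[9,180,232]]),A([[163,568],[90,217]])/4+[240,95]),
 (P["wrist"],h([[-9,180,232],[9,180,232]]),A([[177,213],[143,188]]))]
for y0 in np.arange(-3,3.2,.5):
    q,r=fit(o,[.5,.2,y0])
    c=abs(r).mean()
    if best is None or c<best[0]: best=(c,q,r)
q=best[1];print("board",q);print(best[2].T)
X,r=tri([(P["scene"],A([270,148])/4+[310,125]),(P["side"],A([262,168])/4+[240,95]),(P["wrist"],A([354,36]))])
print("screw",X,r)
c,s=np.cos(q[2]),np.sin(q[2]);d=X-[q[0],q[1],0];print("screw in board",c*d[0]+s*d[1],-s*d[0]+c*d[1],d[2])
E
```

```text
holder [ 0.5051 -0.1385 -4.3278]
[[-0.0152 -0.4884 -1.2189  4.0275 -0.2225 -0.965  -0.1744  1.3416  0.8532
   2.1673]
 [-2.5425 -0.477  -1.11   -0.9029 -0.255  -0.2386 -1.0772 -1.8497  1.0959
  -0.1463]]
board [ 0.5715  0.1592 -3.8867]
[[-4.1047 -0.5993 -0.7015 -3.898   0.3951  0.3059 -0.5285  2.1101]
 [-0.6842 -1.3045 -1.3114  0.8971  0.6146 -0.4082 -0.1883 -0.4569]]
screw [0.5394 0.1012 0.2039] [-0.7488 -0.6691  0.7821  0.5147  0.0307 -0.194 ]
screw in board -0.015745954050698015 0.06440367772599251 0.20393595122150912
```

```bash
cat > b.py <<'E'
from h import *
import pickle
np.set_printoptions(precision=4,suppress=True)
P=pickle.load(open("P0.pkl","rb"))
A=lambda l:np.array(l,float)
h=lambda l:A(l)/1000
o=[(P["scene"],h([[-9,-180,232],[-9,-180,18],[9,-180,232]]),A([[768,237],[645,455],[772,203]])/4+[310,125]),
 (P["side"],h([[-9,180,18],[9,180,232]]),A([[163,568],[90,217]])/4+[240,95]),
 (P["wrist"],h([[-9,180,232],[9,180,232]]),A([[177,213],[143,188]]))]
q,r=fit(o,[.57,.16,2.39]);print("board",q);print(r.T)
X=np.array([.5394,.1012,.2039])
c,s=np.cos(q[2]),np.sin(q[2]);d=X-[q[0],q[1],0];print("screw in board",c*d[0]+s*d[1],-s*d[0]+c*d[1],d[2])
o=[(P["scene"],h([[26,30,100],[26,-30,100],[-26,30,100],[26,-30,0],[-26,-30,0],[-26,-30,60]]),A([[578,65],[690,150],[478,140],[705,285],[610,368],[595,290]])/6+[170,190]),
 (P["side"],h([[26,30,100],[26,-30,100],[-26,30,100],[-26,-30,100],[-26,-30,60]]),A([[373,90],[470,36],[437,150],[537,92],[540,150]])/3.75+[200,235])]
k,r=fit(o,[.5,-.14,1.95]);print("holder",k);print(r.T)
box=lambda x0,x1,y0,y1,z0,z1:h([[a,b,c] for a in(x0,x1) for b in(y0,y1) for c in(z0,z1)])
E=[(i,j) for i in range(8) for j in range(i) if bin(i^j).count("1")==1]
for n in P:
    im=cv2.resize(P[n]["color"][:,:,::-1],None,fx=3,fy=3)
    for qq,B,col in((q,box(-9,9,-180,180,18,232),(0,0,255)),(k,box(-26,26,-30,30,0,100),(0,255,0)),(q,box(-18.5,-9,62,66,202,206),(255,0,255))):
        u=(proj(P[n],pose(qq,B))+.5)*3
        for i,j in E: cv2.line(im,tuple(u[i].astype(int).tolist()),tuple(u[j].astype(int).tolist()),col,1)
    r0,c0={"scene":(360,570),"side":(290,600),"wrist":(0,330)}[n]
    cv2.imwrite(f"pics/ov_{n}.png",im[r0:r0+600,c0:c0+800] if n!="side" else cv2.resize(im[290:1000,600:1200],None,fx=.84,fy=.84))
E
python3 b.py
```

```text
board [0.5714 0.1592 2.3962]
[[-4.1478 -0.6364 -3.9382  0.352   0.2555 -0.7297  1.9141]
 [-0.6804 -1.3006  0.9015  0.6299 -0.3957 -0.1467 -0.4206]]
screw in board -0.015791530771623055 0.0642965127889313 0.2039
holder [ 0.5048 -0.1379  1.9662]
[[ 0.003  -0.2554 -1.0304 -0.0081 -0.5778 -0.4884 -0.4347  0.8663  0.8497
   1.9046  0.6579]
 [-2.7135 -0.8352 -1.134  -0.5965 -0.4382 -0.2244 -1.1038 -2.0702  0.9023
  -0.5398 -0.4715]]
```

View pics/ov_scene.png

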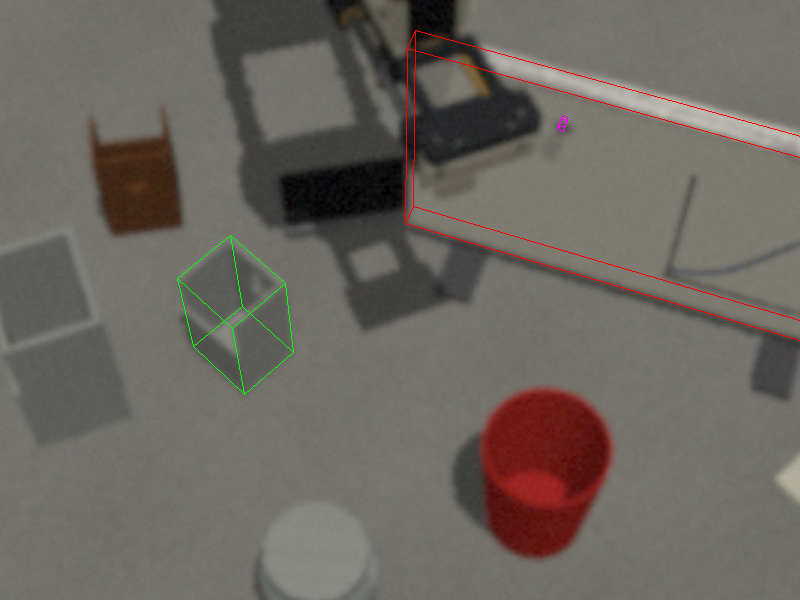

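View pics/ov_side.png

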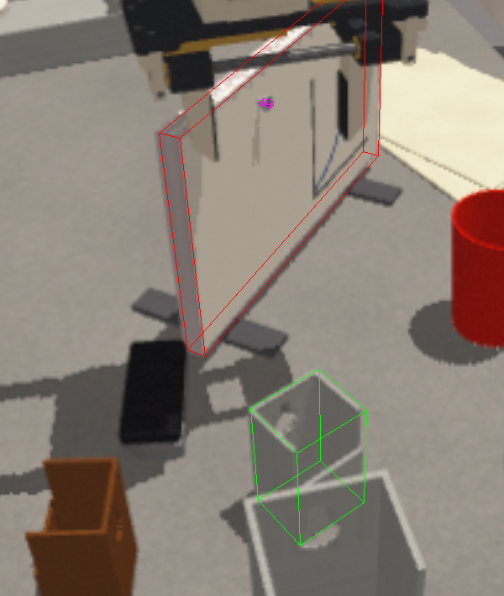

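View pics/ov_wrist.png

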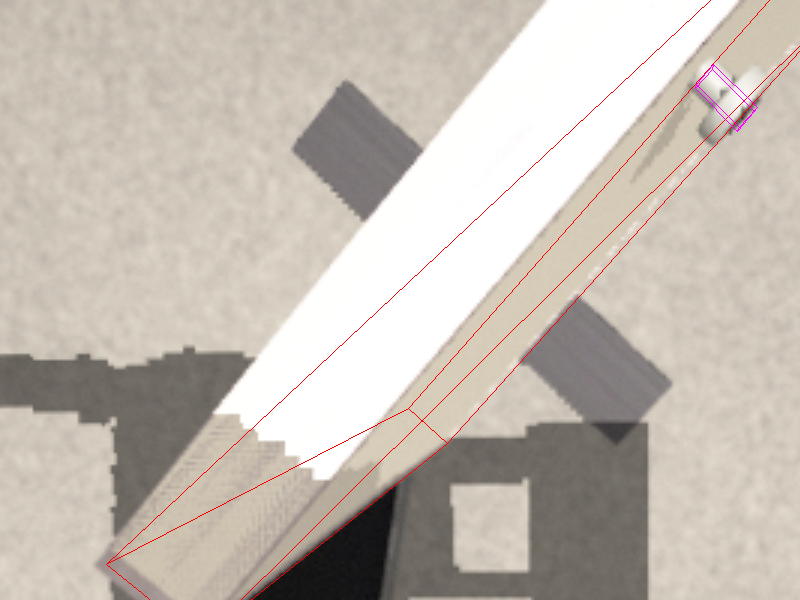

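```bash
cat > b2.py <<'E'
exec(open("b.py").read().split("o=[(P[")[0])
# lines: (cam, model segment, px points)
c3=lambda l:A(l)/4+[310,125]; c4=lambda l:A(l)/4+[240,95]; ow=lambda l:(A(l)+[330,0])/3-.5
FT=[[-9,180,232],[-9,-180,232]];BT=[[9,180,232],[9,-180,232]];FB=[[-9,180,18],[-9,-180,18]];RV=[[-9,-180,232],[-9,-180,18]]
L=[("scene",BT,c3([[160,40],[772,203]])),("scene",FT,c3([[250,98],[768,237]])),("scene",RV,c3([[764,245],[655,447]])),("scene",FB,c3([[645,458],[190,325]])),
("side",FB,c4([[163,568],[395,302]])),
("wrist",FT,ow([[330,480],[550,225],[690,65]])),("wrist",BT,ow([[215,412],[350,240],[545,0]])),("wrist",FB,ow([[520,360],[620,240],[720,135]]))]
Pt=[("scene",[-9,-180,232],c3([[768,237]])),("scene",[9,-180,232],c3([[772,203]])),("side",[-9,180,18],c4([[163,568]])),("side",[9,180,232],c4([[90,217]])),("wrist",[-9,180,232],A([[177,213]])),("wrist",[9,180,232],A([[143,188]]))]
def f(q):
    r=[]
    for n,m,u in L:
        a,b=proj(P[n],pose(q,h(m)));t=(b-a)/np.linalg.norm(b-a)
        r+=list((u-a)@np.array([-t[1],t[0]]))
    for n,m,u in Pt: r+=list((proj(P[n],pose(q,h(m)))-u).ravel())
    return np.array(r)
r=least_squares(f,[.57,.16,2.4],loss="soft_l1");q=r.x
print(q);print(f(q))
X=np.array([.5394,.1012,.2039])
c,s=np.cos(q[2]),np.sin(q[2]);d=X-[q[0],q[1],0];print("screw in board",c*d[0]+s*d[1],-s*d[0]+c*d[1],d[2])
E
python3 b2.py
```

```text
[0.5706 0.1624 2.3941]
[  0.5506  -0.9979   1.8196   0.4834  -3.3834  -1.9297   2.6566   3.3205
   0.5639   0.8327  -0.6581 -10.2812 -15.8628  -5.4457 -17.6557 -33.2082
   2.482    0.56     1.9784  -3.0876  -1.3634  -2.8739   0.2398  -0.4496
  -0.3423  -0.6099  -1.2363  -3.9396  -7.2672  -1.4402  -7.8635]
screw in board -0.018726108207426376 0.06609001753625775 0.2039
```

```bash
sed -i 's/a,b=proj(P\[n\],pose(q,h(m)))/m=A(m); m=np.array([m[0],m[0]+.4*(m[1]-m[0])]) if n=="wrist" else m; a,b=proj(P[n],pose(q,h(m)))/' b2.py; python3 b2.py
```

```text
[0.5707 0.1598 2.397 ]
[-0.2738 -1.4976  1.0329 -0.0273 -4.1277 -2.572   2.1753  2.5791 -0.3634
  0.3478 -0.0798  0.3716  1.1515 -2.2081 -3.6268 -3.8954  0.5836 -0.7282
  1.2566 -4.0606 -1.0958 -3.8603  0.4929  0.0429  0.5081 -0.1045 -0.494
 -2.0716 -1.2928  0.5176 -1.5848]
screw in board -0.016681684560820823 0.06432989213261332 0.2039
```

```bash
python3 - <<'E'
from h import *
import pickle
P=pickle.load(open("P0.pkl","rb"))
A=np.array
for n,a,b in [("bigrim backleft",A([80,97])/6+[170,190],A([365,228])/3.75+[200,235]),("bigrim backright",A([258,40])/6+[170,190],A([575,187])/3.75+[200,235]),("big front",A([318,220])/6+[170,190],A([630,330])/3.75+[200,235]),
 ("brown front",A([222,168]),A([40,275])/3.75+[200,235]),("brownfront2",A([247,163]),A([155,275])/3.75+[200,235])]:
    print(n,*[np.round(v,4) for v in tri([(P["scene"],a),(P["side"],b)],(.5,-.2,.1))])
E
```

```text
bigrim backleft [ 0.4446 -0.278   0.1795] [  6.2765 -14.1926   7.3503   6.1667]
bigrim backright [ 0.5057 -0.2579  0.1832] [-6.7964 14.2109 -8.1268 -6.7148]
big front [ 0.5272 -0.2629  0.097 ] [-8.3191 14.8652 -9.1545 -7.3882]
brown front [ 0.3155 -0.1832  0.0824] [ 1.8562 -6.181   3.1764  2.7808]
brownfront2 [ 0.346  -0.1485  0.0491] [-3.8481 11.9638 -6.6523 -5.7891]
```

servo_tool:
  targets: "-30 -5 0 -0.1; -30 -5 0 -0.1; -30 -5 0 -0.1; -30 -5 0 -0.09; -10 0 0 0; 0 0 0 0"
  hand: 1

```text
time: 2.1
tool_pos: [0.5279, -0.1326, 0.2407]
tool_rot: [3.141, -0.0, 1.972]
contact_force: [-0.2, 0.2, 0.5]
opening: 0.0919
```

```bash
cat > snap.py <<'E'
import sys,pickle,cv2
from cell import cams,telemetry
P={}
for n in sys.argv[2:]:
    P[n]=cams.read_camera(n); cv2.imwrite(f"pics/{n}{sys.argv[1]}.png",P[n]["color"][:,:,::-1])
pickle.dump(P,open(f"P{sys.argv[1]}.pkl","wb"))
s=telemetry.observe(); print(s["time"],s["tool_pos"],s["tool_rot"],s["contact_force"],s["opening"])
E
python3 snap.py 1 wrist scene side; python3 -c "
import cv2
a=cv2.imread('pics/scene1.png');b=cv2.imread('pics/side1.png')
import numpy as np
cv2.imwrite('pics/c5.png',np.hstack([cv2.resize(a[130:290,180:330],(560,597)),cv2.resize(b[230:400,220:400],(1,597))[:,:0]]))"
```

```text
2.25 [ 0.5277079  -0.13163411  0.24088855] [ 3.14091436e+00 -4.01539263e-04  1.97484627e+00] [-0.47974306  0.18412314  0.25508848] 0.091424178430763
```

View pics/wrist1.png

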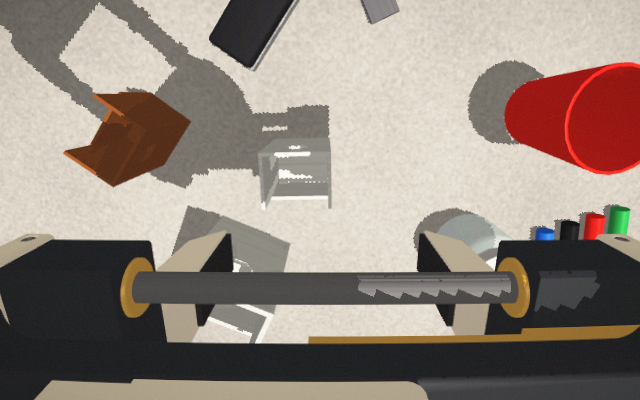

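View pics/side1.png

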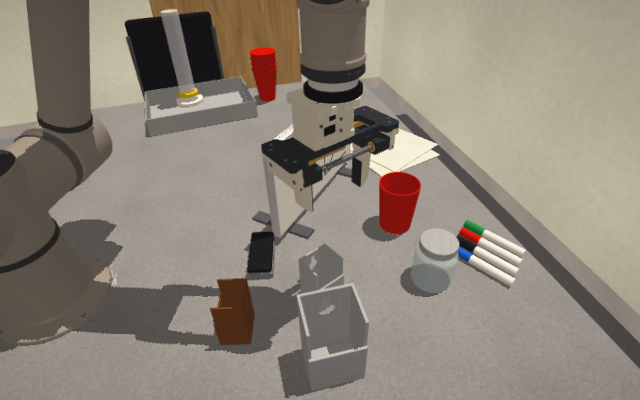

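View pics/scene1.png

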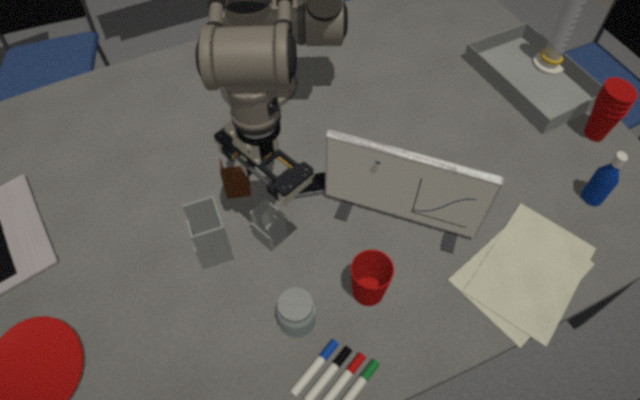

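```bash
cat > ov.py <<'E'
from h import *
import pickle,sys
E=[(i,j) for i in range(8) for j in range(i) if bin(i^j).count("1")==1]
box=lambda x0,x1,y0,y1,z0,z1:np.array([[a,b,c] for a in(x0,x1) for b in(y0,y1) for c in(z0,z1)])/1000.
def draw(im,p,q,B,col,f):
    u=(proj(p,pose(q,B))+.5)*f
    for i,j in E: cv2.line(im,tuple(u[i].astype(int).tolist()),tuple(u[j].astype(int).tolist()),col,1)
E
python3 - <<'E'
from ov import *
P=pickle.load(open("P1.pkl","rb"));p=P["wrist"]
print(p["R"],p["t"],-p["R"].T@p["t"])
im=cv2.resize(p["color"][:,:,::-1],None,fx=2,fy=2)
draw(im,p,[.5048,-.1379,1.966],box(-26,26,-30,30,0,100),(0,255,0),2)
print(proj(p,[[.5048,-.1379,.1],[.5277,-.1316,.2409],[.5277,-.1316,.1]]))
cv2.imwrite("pics/c6.png",im[:600,200:1000])
E
```

```text
[[ 0.9204715   0.39080622  0.00164919]
 [ 0.37542136 -0.88539209  0.27411611]
 [ 0.10858645 -0.25169693 -0.96169519]] [-0.43434059 -0.3509726   0.29991116] [ 0.49899446 -0.06551864  0.38534667]
[[296.8312233  180.77530477]
 [325.52614527 260.33725419]
 [324.88643469 184.40252925]]
```

View pics/c6.png

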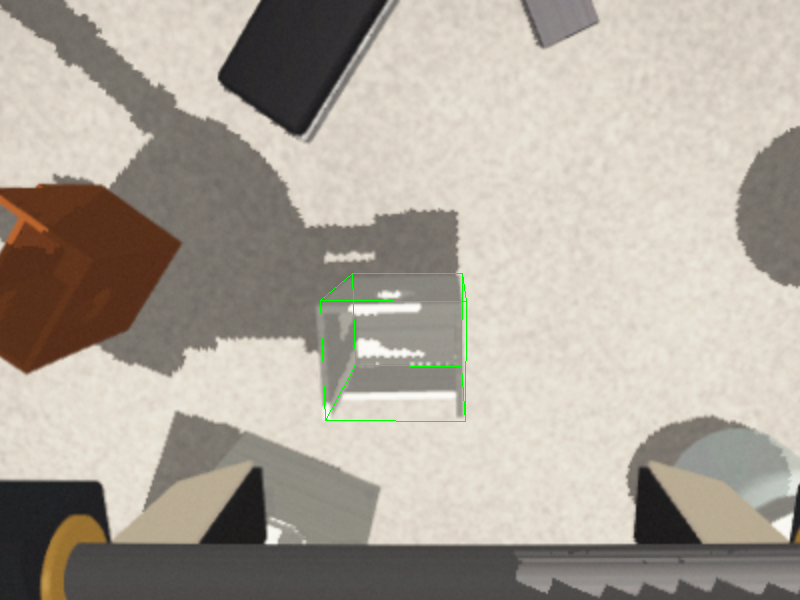

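servo_tool:
  targets: "1 -8 0 0; 1 -8 0 0; 1 -8 -0 0.009; 0 0 30 0; 0 0 30 0; 0 0 20 0; 0 0 0 0"

```text
time: 3.12
tool_pos: [0.5012, -0.1373, 0.1605]
tool_rot: [3.139, 0.001, 1.965]
contact_force: [-0.0, 0.2, 0.8]
opening: 0.0919
```

```bash
python3 snap.py 2 wrist side
```

```text
3.225 [ 0.50239104 -0.13774936  0.16217428] [3.13682071 0.00387236 1.96489806] [ 0.49453303 -0.01740521  0.40295705] 0.09206653582226837
```

View pics/wrist2.png

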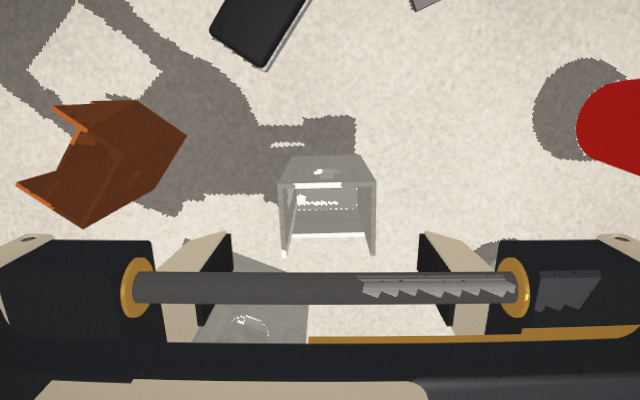

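View pics/side2.png

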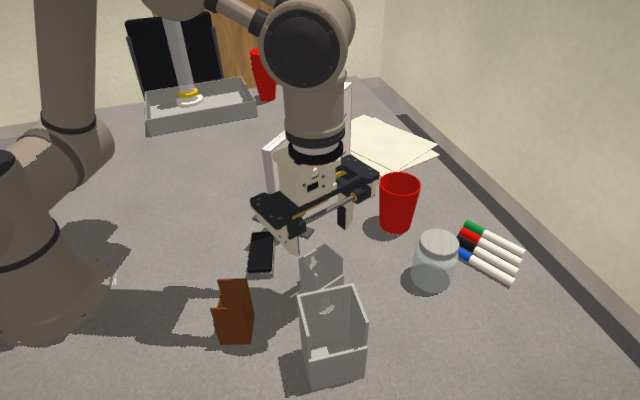

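servo_tool:
  targets: "-1 0 25 0; 0 0 25 0; 0 0 16 0; 0 0 6 0; 0 0 0 0"

```text
time: 3.85
tool_pos: [0.5073, -0.1408, 0.095]
tool_rot: [3.128, 0.013, 1.964]
contact_force: [0.7, -1.0, 0.6]
opening: 0.092
```

```bash
python3 snap.py 3 wrist; python3 - <<'E'
from ov import *
p=pickle.load(open("P3.pkl","rb"))["wrist"]
im=cv2.resize(p["color"][:,:,::-1],None,fx=2,fy=2)
draw(im,p,[.5048,-.1379,1.966],box(-26,26,-30,30,0,100),(0,255,0),2)
cv2.imwrite("pics/c7.png",im[200:800,200:1000])
E
```

```text
3.9 [ 0.50749204 -0.14091656  0.09530907] [3.12735486 0.01380825 1.96430453] [-0.35919957  0.47652769  0.81707975] 0.09195696490717115
```

View pics/c7.png

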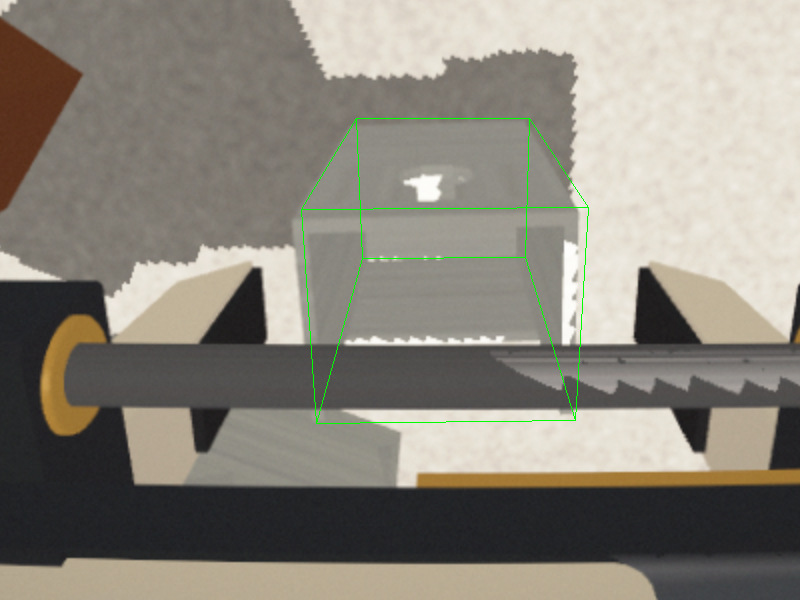

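servo_tool:
  targets: "1 0 5 0; 1 0 3 0; 0 0 0 0; 0 0 0 0"

```text
time: 4.4
tool_pos: [0.5076, -0.1393, 0.0884]
tool_rot: [3.125, 0.016, 1.964]
contact_force: [0.8, 0.2, -0.0]
opening: 0.0918
```

servo_tool:
  targets: "0 0 0 0; 0 0 0 0; 0 0 0 0; 0 0 0 0; 0 0 0 0; 0 0 0 0"
  hand: 0
  squeeze: 25

```text
time: 5.15
tool_pos: [0.5075, -0.1395, 0.0885]
tool_rot: [3.126, 0.016, 1.964]
contact_force: [-0.2, -1.1, 0.3]
opening: 0.0605
```

servo_tool:
  targets: "0 0 -10 0; 0 0 -20 0; 0 0 -25 0; 0 0 -25 0; 0 0 -25 0; 0 0 -20 0; 0 0 -10 0; 0 0 0 0; 0 0 0 0"

```text
time: 6.28
tool_pos: [0.5035, -0.1371, 0.2288]
tool_rot: [3.127, 0.013, 1.965]
contact_force: [-0.0, 0.3, -2.7]
opening: 0.0609
```

```bash
python3 snap.py 4 wrist
```

```text
6.325 [ 0.50350021 -0.13709865  0.22873961] [3.12703224 0.01298676 1.96449974] [-0.35615813  0.1269821  -2.13637854] 0.060737395962306685
```

View pics/wrist4.png

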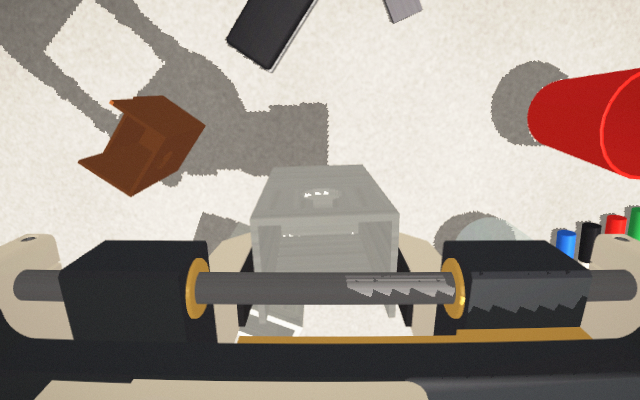

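servo_tool:
  targets: "8 10 0 0; 18 20 0 -0.0; 20 22 0 0; 20 22 0 0; 20 22 0 0; 20 22 0 0; 15 15 0 0; 5 6 0 0; 0 0 0 -0.1; 0 0 0 -0.12; 0 0 0 -0.12; 0 0 0 -0.09; 0 0 0 0; 0 0 0 0"

```text
time: 8.07
tool_pos: [0.5851, 0.0438, 0.2209]
tool_rot: [3.141, 0.006, 2.405]
contact_force: [-0.1, 0.5, -2.5]
opening: 0.0604
```

```bash
python3 snap.py 5 wrist scene side
```

```text
8.225 [0.58516276 0.04390228 0.22109905] [3.14045612 0.00586243 2.40641202] [-0.40825563  0.37105388 -1.69324809] 0.060444666068840754
```

View pics/wrist5.png

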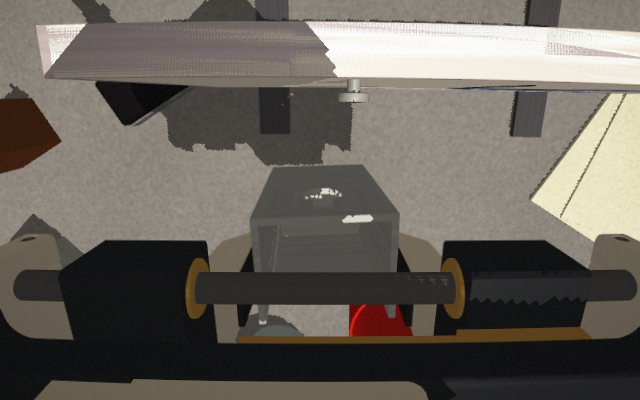

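View pics/side5.png

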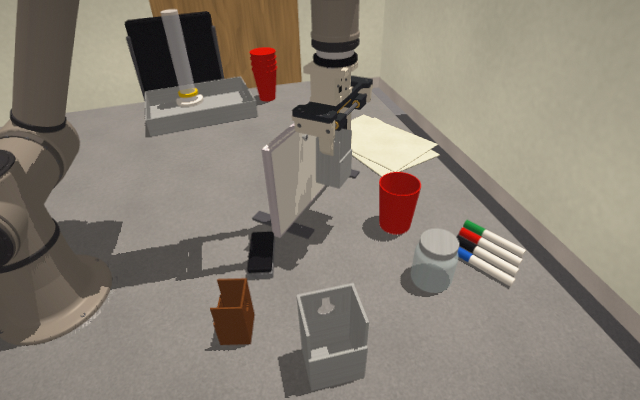

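```bash
python3 - <<'E'
from ov import *
from scipy.spatial.transform import Rotation as Ro
p=pickle.load(open("P5.pkl","rb"))["wrist"]
im=p["color"][:,:,::-1]
cv2.imwrite("pics/c8.png",cv2.resize(im[60:160,290:420],None,fx=6,fy=6,interpolation=cv2.INTER_CUBIC))
cv2.imwrite("pics/c9.png",cv2.resize(im[155:275,240:410],None,fx=4.5,fy=4.5,interpolation=cv2.INTER_CUBIC))
g=Ro.from_euler("xyz",[3.126,.016,1.964]);n=Ro.from_euler("xyz",[3.1405,.006,2.4064])
c0=Ro.from_euler("z",1.966)
c=n*g.inv()*c0
print("cup rpy", c.as_euler("xyz"), "cup z", c.apply([0,0,1]), "cup z in boardframe", Ro.from_euler("z",-2.397).apply(c.apply([0,0,1])))
E
```

```text
cup rpy [ 0.01448044 -0.0100273   2.4081679 ] cup z [0.01714136 0.00404531 0.99984489] cup z in boardframe [-0.00986375 -0.014591    0.99984489]
```

View pics/c8.png

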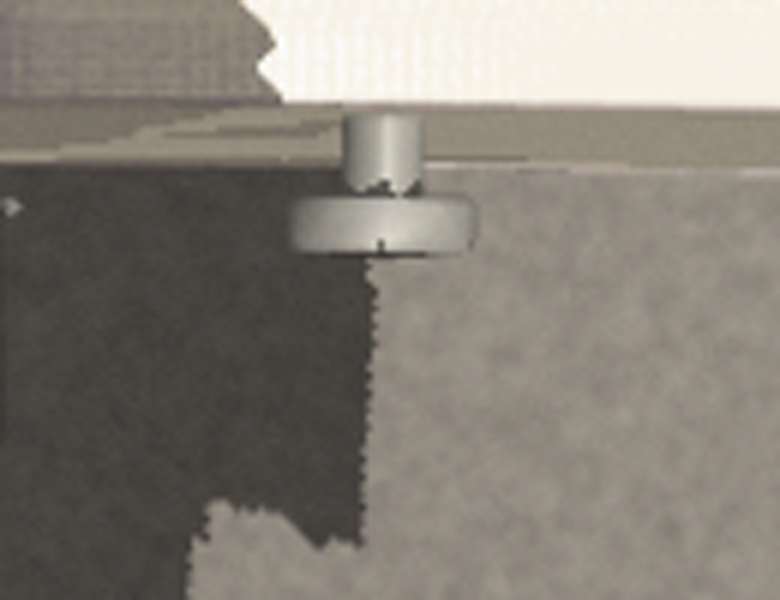

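View pics/c9.png

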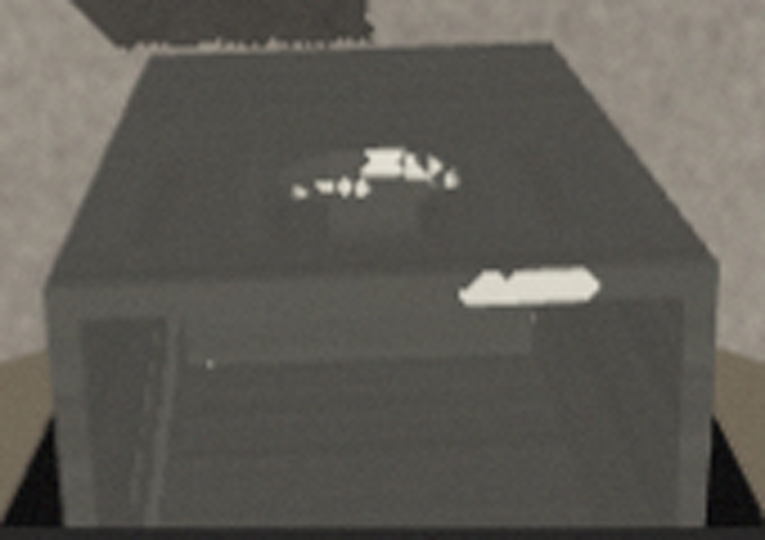

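```bash
python3 - <<'E'
import cv2,numpy as np
im=cv2.imread("pics/wrist5.png")
a=cv2.resize(im[10:100,20:150],None,fx=6,fy=6,interpolation=cv2.INTER_CUBIC)[:300+0]
b=cv2.resize(im[10:100,510:640],None,fx=6,fy=6,interpolation=cv2.INTER_CUBIC)
cv2.imwrite("pics/c10.png",cv2.resize(im[10:100,20:150],None,fx=6,fy=6,interpolation=cv2.INTER_CUBIC));cv2.imwrite("pics/c11.png",b)
E
```

```text
(no output)
```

View pics/c10.png

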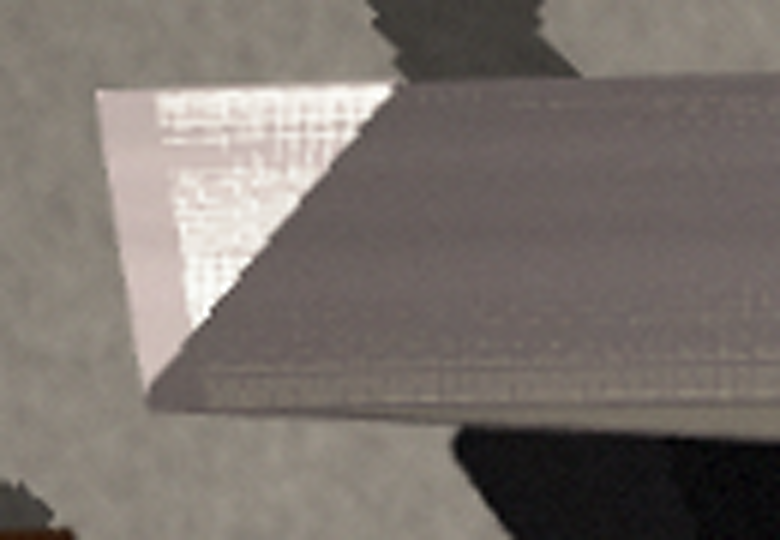

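View pics/c11.png

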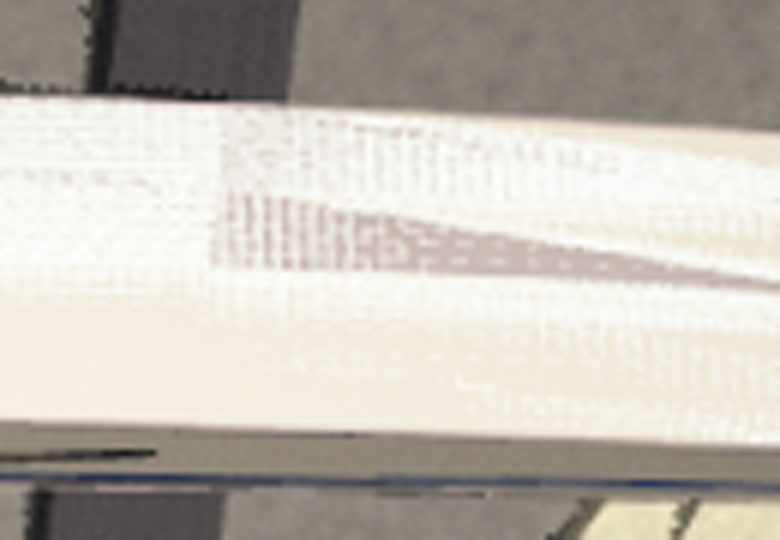

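```bash
cat > f5.py <<'E'
from ov import *
from scipy.spatial.transform import Rotation as Ro
np.set_printoptions(precision=4,suppress=True)
p=pickle.load(open("P5.pkl","rb"))["wrist"]
tp=np.array([.5852,.0439,.2211]); tr=Ro.from_euler("xyz",[3.1405,.0059,2.4064])
ys=np.linspace(.18,-.16,300)
def lineres(q,x,z,uv):
    u=proj(p,pose(q,np.c_[np.full(300,x),ys,np.full(300,z)]))
    return [np.interp(a,u[:,0],u[:,1])-b for a,b in uv]
FT=[(290,77.2),(420,78),(510,80.3),(638,83.8),(100,78)][:4]
BT=[(510,26.2),(638,31.7),(120,22.3)]
def f(k):
    q=k[:3]
    r=lineres(q,-.009,.232,FT)+lineres(q,.009,.232,BT)
    r+=list((proj(p,pose(q,[[-.009,.18,.232],[.009,.18,.232]]))-[[44.7,77.5],[36.2,25.3]]).ravel())
    r+=list(2*(proj(p,pose(q,[[-.0165,k[3],k[4]]]))-[[353.8,97.3]]).ravel())
    r.append((k[4]-.2045)/.002)   # prior
    return np.array(r)
s=least_squares(f,[.5707,.16,2.397,.064,.204]);k=s.x
print("board",k);print(s.fun)
# cup pose in camera
M=np.array([[26,30,100],[26,-30,100],[26,30,0],[26,-30,0]])/1000.
U=np.array([[45,285],[718,268],[153,57],[552,43]])/4.5+[240,155]
def g(c):
    X=Ro.from_rotvec(c[3:]).apply(M)+c[:3]
    return (proj(p,X)-U).ravel()
c0=Ro.from_euler("z",2.406).as_rotvec()
cc=tr.apply([0,0,.088])+tp
s=least_squares(g,np.r_[cc,c0]);c=s.x;R=Ro.from_rotvec(c[3:])
print("cup",c[:3],R.as_euler("xyz"),s.fun)
def inb(X): 
    return Ro.from_euler("z",-k[2]).apply(np.array(X)-[k[0],k[1],0])
print("entry in board",inb(R.apply([.026,0,.068])+c[:3]),"slot_end",inb(R.apply([.026,0,.086])+c[:3]))
print("cup in board rpy",(Ro.from_euler("z",-k[2])*R).as_euler("xyz"),"tool yaw rel",2.4064-k[2])
print("tool in board",inb(tp),"cup org in tool",tr.inv().apply(c[:3]-tp),(tr.inv()*R).as_euler("xyz"))
E
python3 f5.py
```

```text
board [0.5698 0.1588 2.3965 0.0623 0.2046]
[-1.4319 -0.6395 -0.8653  0.205   0.6145  1.3652  1.2363  0.006  -0.138
  0.014   0.6262  0.0078 -0.6827  0.0562]
cup [0.5818 0.0413 0.1333] [ 0.0427 -0.0016  2.4206] [ 0.0217  0.3009 -0.0514 -0.309  -0.0722 -0.4858  0.1197  0.4954]
entry in board [-0.0625  0.0759  0.2013] slot_end [-0.0625  0.0752  0.2193]
cup in board rpy [ 0.0427 -0.0016  0.0241] tool yaw rel 0.00989741294500135
tool in board [-0.0892  0.074   0.2211] cup org in tool [ 0.0014 -0.0043  0.0878] [-3.0979  0.0075 -0.0142]
```

servo_tool:
  targets: "0 7 -2 0.015; 8 7 -2 0; 10 0 0 0; 8 0 0 0; 4 0 0 0; 0 0 0 0; 0 0 0 0"

```text
time: 9.1
tool_pos: [0.5714, 0.0775, 0.2255]
tool_rot: [3.14, 0.006, 2.39]
contact_force: [0.9, 0.2, -1.6]
opening: 0.0602
```

```bash
python3 snap.py 6 wrist side; python3 - <<'E'
import cv2
im=cv2.imread("pics/wrist6.png");s=cv2.imread("pics/side6.png")
cv2.imwrite("pics/c12.png",cv2.resize(im[90:230,230:420],None,fx=4,fy=4,interpolation=cv2.INTER_CUBIC))
cv2.imwrite("pics/c13.png",cv2.resize(s[80:250,250:380],None,fx=3.5,fy=3.5,interpolation=cv2.INTER_CUBIC))
E
```

```text
9.2 [0.57150882 0.07748649 0.22541634] [3.14018267 0.0058267  2.3900665 ] [ 0.75622588  0.09132443 -1.82840318] 0.06106280026011203
```

View pics/c12.png

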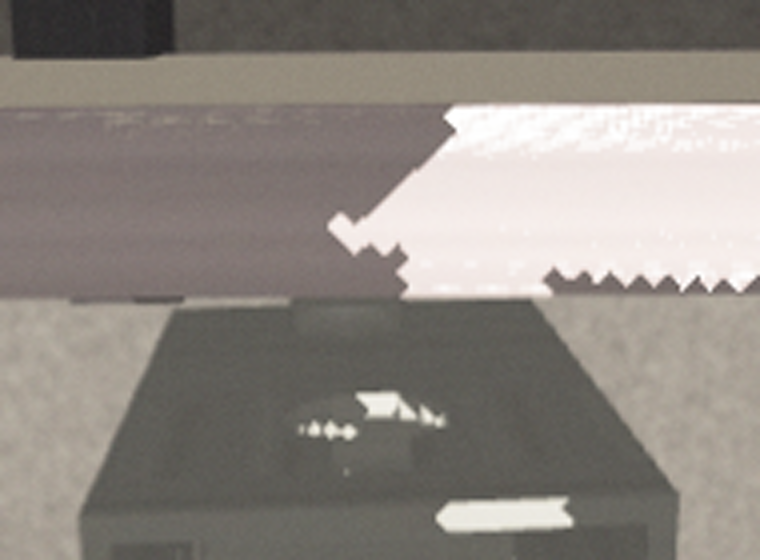

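View pics/c13.png

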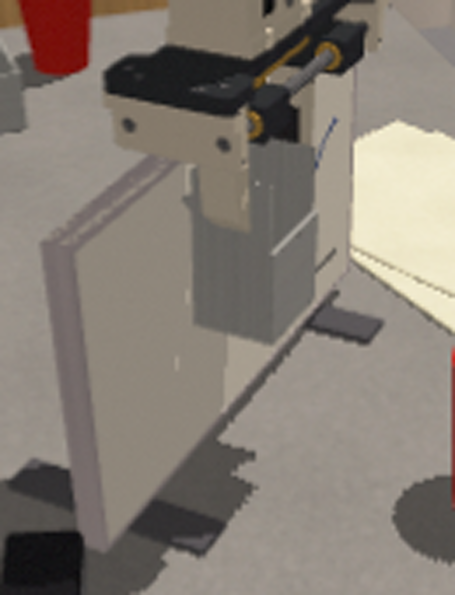

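View pics/wrist6.png

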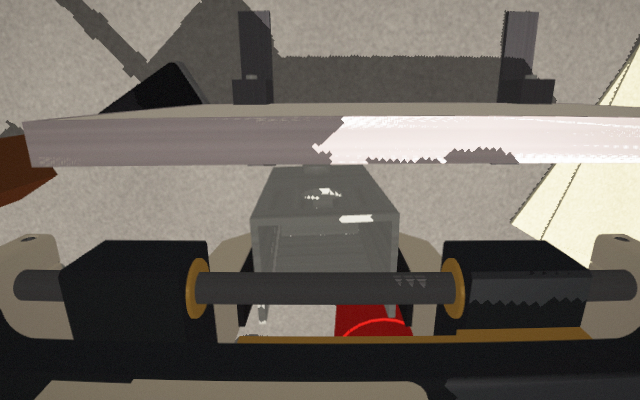

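servo_tool:
  targets: "0 -2.7 1 0; 0 0 0 0; 0 0 0 0"

```text
time: 9.57
tool_pos: [0.5697, 0.0749, 0.2242]
tool_rot: [3.14, 0.006, 2.389]
contact_force: [-0.3, -0.4, -2.1]
opening: 0.0602
```

```bash
python3 snap.py 7 wrist scene; python3 - <<'E'
import cv2
im=cv2.imread("pics/wrist7.png")
cv2.imwrite("pics/c14.png",cv2.resize(im[155:225,240:410],None,fx=4.5,fy=4.5,interpolation=cv2.INTER_CUBIC))
s=cv2.imread("pics/scene7.png")
cv2.imwrite("pics/c15.png",cv2.resize(s[110:230,310:450],None,fx=5,fy=5,interpolation=cv2.INTER_CUBIC))
E
```

```text
9.675 [0.56967526 0.07491708 0.22416226] [3.1404204 0.0056998 2.3894167] [ 0.07200845  0.63811965 -3.05097934] 0.06066440655996949
```

View pics/c14.png

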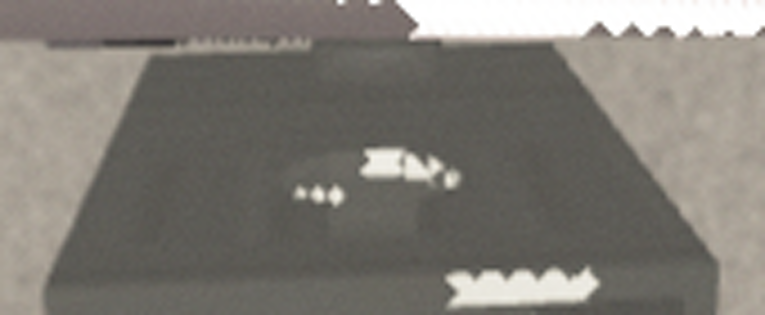

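View pics/c15.png

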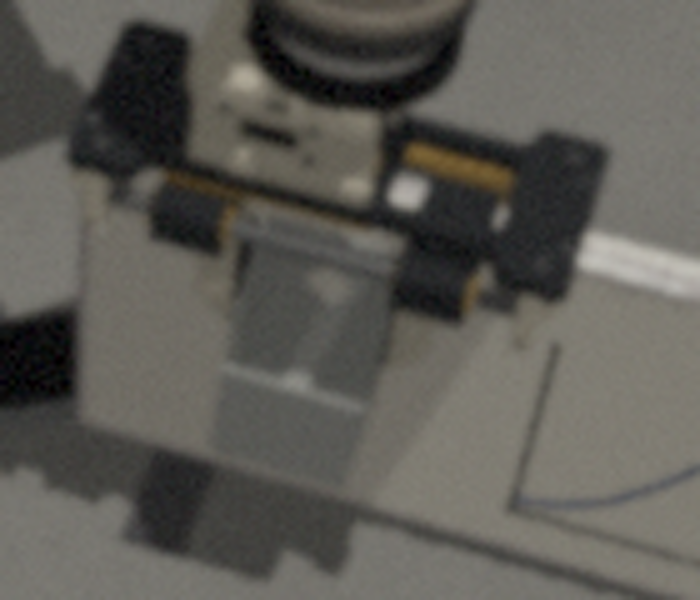

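servo_tool:
  targets: "3 0 0 0; 3 0 0 0; 2 0 0 0; 0 0 0 0"

```text
time: 10.18
tool_pos: [0.5634, 0.081, 0.2242]
tool_rot: [3.14, 0.006, 2.39]
contact_force: [-0.9, 0.4, -2.4]
opening: 0.0604
```

servo_tool:
  targets: "1.5 0 0 0; 1 0 0 0; 0 0 0 0"

```text
time: 10.55
tool_pos: [0.5615, 0.0828, 0.2242]
tool_rot: [3.14, 0.006, 2.39]
contact_force: [-0.5, 0.2, -2.3]
opening: 0.0607
```

servo_tool:
  targets: "1 0 0 0; 1 0 0 0; 0 0 0 0"

```text
time: 10.92
tool_pos: [0.5599, 0.0842, 0.2242]
tool_rot: [3.14, 0.006, 2.39]
contact_force: [0.1, 0.6, -2.3]
opening: 0.0607
```

servo_tool:
  targets: "1 0 0 0; 1 0 0 0; 0 0 0 0"

```text
time: 11.3
tool_pos: [0.5584, 0.0857, 0.2242]
tool_rot: [3.14, 0.006, 2.39]
contact_force: [-0.1, 0.6, -1.6]
opening: 0.0607
```

servo_tool:
  targets: "1 0 0 0; 1 0 0 0; 0 0 0 0"

```text
time: 11.68
tool_pos: [0.5568, 0.0871, 0.2241]
tool_rot: [3.14, 0.006, 2.39]
contact_force: [-0.1, 0.5, -3.0]
opening: 0.0604
```

servo_tool:
  targets: "1 0 0 0; 1 0 0 0; 0 0 0 0"

```text
time: 12.05
tool_pos: [0.5552, 0.0886, 0.2241]
tool_rot: [3.14, 0.006, 2.39]
contact_force: [0.6, -0.9, -2.5]
opening: 0.0607
```

servo_tool:
  targets: "1 0 0 0; 0 0 0 0"

```text
time: 12.3
tool_pos: [0.555, 0.0888, 0.2242]
tool_rot: [3.14, 0.007, 2.389]
contact_force: [-0.3, -0.1, -3.4]
opening: 0.0604
```

servo_tool:
  targets: "1 0 0 0; 0 0 0 0"

```text
time: 12.55
tool_pos: [0.5549, 0.0888, 0.2243]
tool_rot: [3.14, 0.009, 2.389]
contact_force: [1.3, -0.4, -3.2]
opening: 0.0604
```

```bash
python3 snap.py 8 wrist; python3 - <<'E'
import cv2
im=cv2.imread("pics/wrist8.png")
cv2.imwrite("pics/c16.png",cv2.resize(im[155:275,240:410],None,fx=4.5,fy=4.5,interpolation=cv2.INTER_CUBIC))
E
```

```text
12.6 [0.55490561 0.08887475 0.22435939] [3.13970226 0.00914462 2.38883759] [ 2.11445431 -2.0432267  -3.1485721 ] 0.060703254433716686
```

View pics/c16.png

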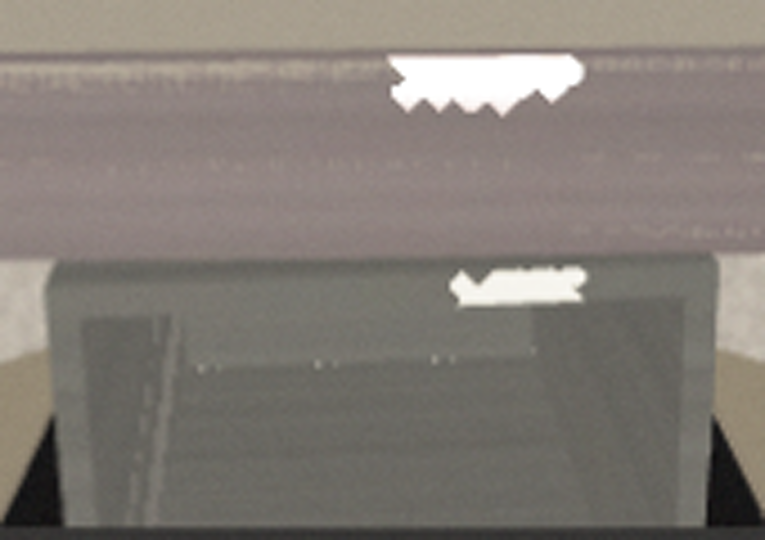

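servo_tool:
  targets: "-0.5 0 2 0; 0 0 2 0; 0 0 2 0; 0 0 2 0; 0 0 0 0"

```text
time: 13.22
tool_pos: [0.5551, 0.089, 0.216]
tool_rot: [3.139, 0.008, 2.389]
contact_force: [1.3, -1.5, -2.4]
opening: 0.0605
```

servo_tool:
  targets: "0 0 2 0; 0 0 2 0; 0 0 1 0; 0 0 0 0"

```text
time: 13.72
tool_pos: [0.5552, 0.089, 0.2107]
tool_rot: [3.139, 0.008, 2.389]
contact_force: [1.7, -0.9, -1.7]
opening: 0.0603
```

Sliding down with light contact and no snag; I'll keep going to the stop.

servo_tool:
  targets: "0 0 2 0; 0 0 1 0; 0 0 0 0"

```text
time: 14.1
tool_pos: [0.5552, 0.0891, 0.2075]
tool_rot: [3.139, 0.008, 2.389]
contact_force: [0.6, -0.1, -1.7]
opening: 0.0607
```

servo_tool:
  targets: "0 0 1 0; 0 0 1 0; 0 0 0 0"

```text
time: 14.48
tool_pos: [0.5552, 0.089, 0.2054]
tool_rot: [3.139, 0.008, 2.389]
contact_force: [0.9, -0.6, -0.9]
opening: 0.0605
```

servo_tool:
  targets: "0 0 1 0; 0 0 0 0"

```text
time: 14.72
tool_pos: [0.5553, 0.089, 0.2052]
tool_rot: [3.139, 0.009, 2.389]
contact_force: [-0.5, -0.4, 0.5]
opening: 0.0605
```

servo_tool:
  targets: "0 0 1 0; 0 0 0 0; 0 0 0 0"

```text
time: 15.1
tool_pos: [0.5554, 0.0891, 0.2051]
tool_rot: [3.138, 0.01, 2.389]
contact_force: [-0.6, -1.4, 1.6]
opening: 0.0605
```

```bash
python3 snap.py 9 wrist side scene; python3 - <<'E'
import cv2
s=cv2.imread("pics/side9.png")
cv2.imwrite("pics/c17.png",cv2.resize(s[80:250,250:380],None,fx=3.5,fy=3.5,interpolation=cv2.INTER_CUBIC))
E
```

```text
15.25 [0.55536013 0.08907223 0.20502247] [3.13789759 0.00975983 2.3894323 ] [ 0.04819506 -0.69174073  2.62689222] 0.060377370575341024
```

View pics/c17.png

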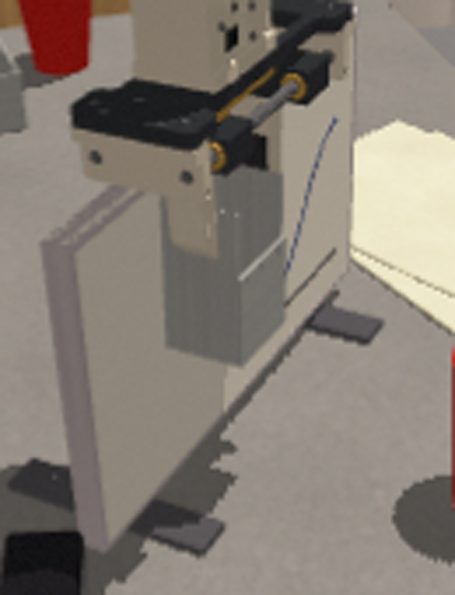

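View pics/wrist9.png

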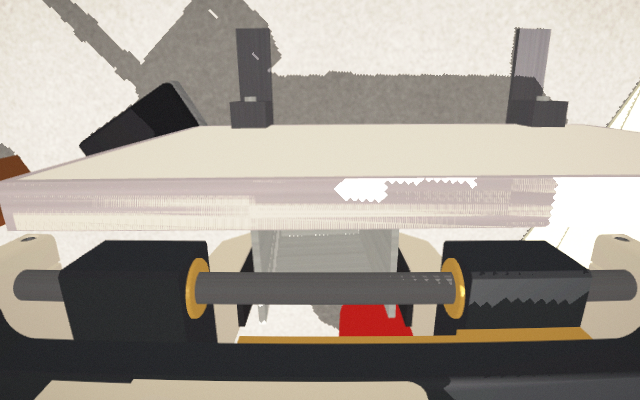

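servo_tool:
  targets: "0 0 0 0; 0 0 0 0; 0 0 0 0; 0 0 0 0"
  hand: 0.76
  squeeze: 10

```text
time: 15.75
tool_pos: [0.555, 0.0894, 0.204]
tool_rot: [3.138, 0.008, 2.39]
contact_force: [0.9, 0.5, 0.2]
opening: 0.0697
```

servo_tool:
  targets: "0 0 0 0; 0 0 0 0; 0 0 0 0; 0 0 0 0"
  hand: 1

```text
time: 16.25
tool_pos: [0.555, 0.0895, 0.204]
tool_rot: [3.139, 0.008, 2.39]
contact_force: [0.9, -0.1, -0.4]
opening: 0.0917
```

```bash
python3 snap.py 10 wrist side
```

```text
16.35 [0.55506387 0.08947964 0.20399279] [3.13847516 0.00811861 2.38957992] [-0.31110759  0.70082001 -0.43888551] 0.09209981973859473
```

View pics/wrist10.png

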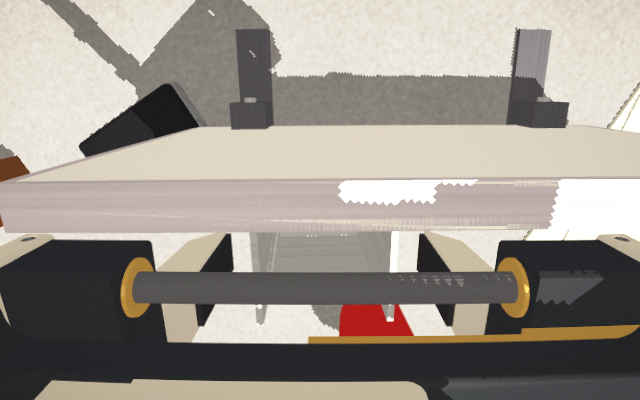

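The fingers are open and clear, and the cup is still hanging. I'll raise the tool straight up.

servo_tool:
  targets: "0 0 -8 0; 0 0 -15 0; 0 0 -20 0; 0 0 -20 0; -10 0 -20 0; -25 0 -5 0; -25 0 0 0; -25 0 0 0; 0 0 0 0; 0 0 0 0"

```text
time: 17.6
tool_pos: [0.6184, 0.0311, 0.3072]
tool_rot: [3.131, 0.016, 2.391]
contact_force: [-1.2, -0.6, -0.2]
opening: 0.0915
```

```bash
python3 snap.py 11 wrist side scene; python3 - <<'E'
import cv2
s=cv2.imread("pics/side11.png");a=cv2.imread("pics/scene11.png")
cv2.imwrite("pics/c18.png",cv2.resize(s[80:250,250:380],None,fx=3.5,fy=3.5,interpolation=cv2.INTER_CUBIC))
cv2.imwrite("pics/c19.png",cv2.resize(a[110:230,310:450],None,fx=5,fy=5,interpolation=cv2.INTER_CUBIC))
E
```

```text
17.75 [0.61827862 0.03129245 0.30697427] [3.13106841 0.01614859 2.39133159] [ 0.44586616 -0.13648533  0.68951253] 0.09159389345767817
```

View pics/c18.png

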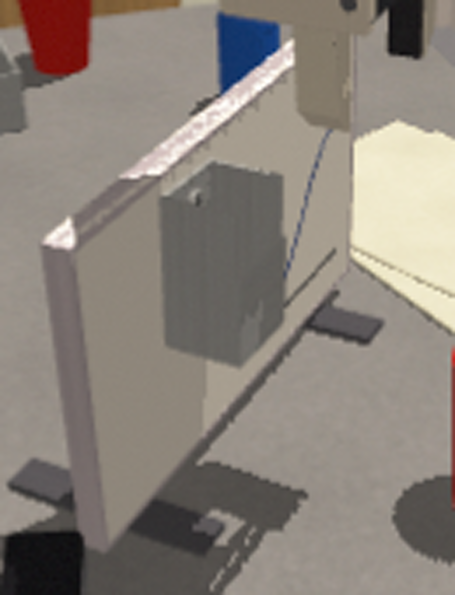

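View pics/c19.png

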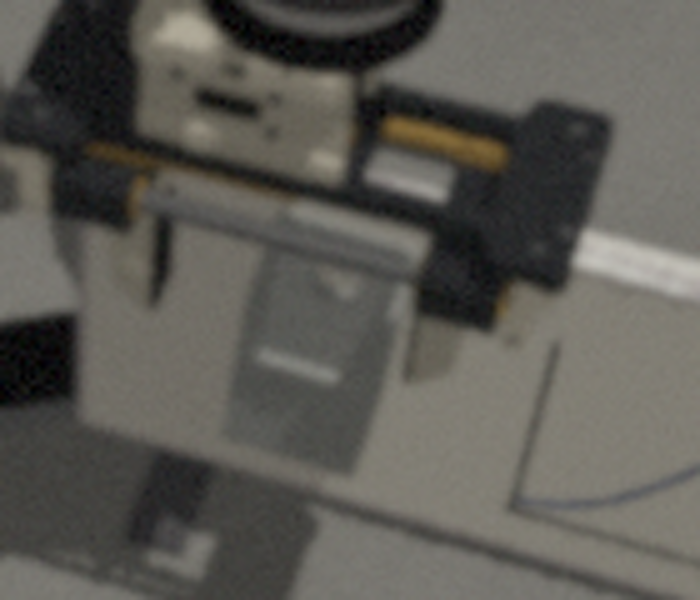

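View pics/wrist11.png

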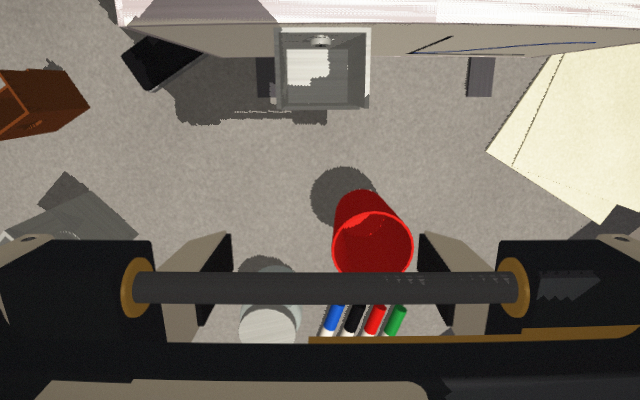

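```bash
python3 - <<'E'
from ov import *
from scipy.spatial.transform import Rotation as Ro
np.set_printoptions(precision=4,suppress=True)
P=pickle.load(open("P11.pkl","rb"))
im=P["wrist"]["color"][:,:,::-1]
cv2.imwrite("pics/c20.png",cv2.resize(im[10:120,260:390],None,fx=5,fy=5,interpolation=cv2.INTER_CUBIC))
M=np.array([[26,30,100],[26,-30,100],[-26,-30,100],[26,30,0],[-26,30,0],[-26,-30,0]])/1000.
U=np.array([[163,196],[210,162],[282,175],[165,348],[240,365],[285,318]])/3.5+[250,80]
f=lambda c:np.r_[(proj(P["side"],Ro.from_euler("xyz",c[3:]).apply(M)+c[:3])-U).ravel(), (c[5]-2.3965)*100,c[4]*50]
s=least_squares(f,[.55,.09,.118,0,0,2.3965]);print(s.x);print(s.fun)
E
```

```text
[0.5544 0.1039 0.1068 0.0566 0.0095 2.3984]
[-0.8511  0.5201 -0.1421 -0.4799  0.9925  0.3807  0.4082 -1.0119  0.05
 -0.0773 -0.4479  0.6419  0.1873  0.4737]
```

View pics/c20.png

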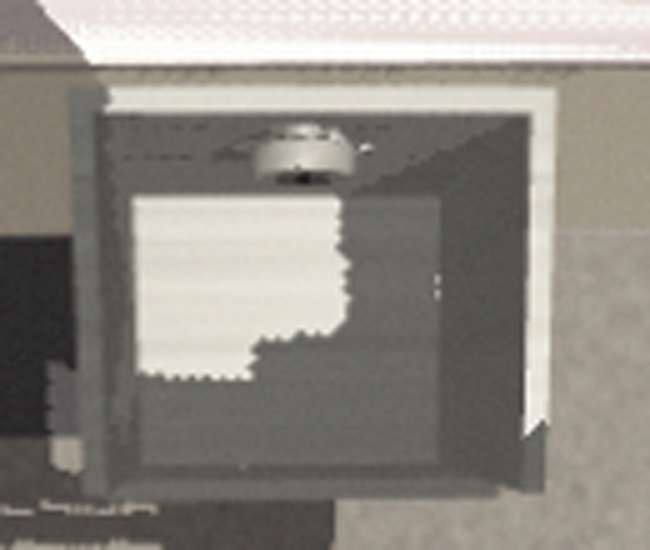

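```bash
python3 - <<'E'
from ov import *
from scipy.spatial.transform import Rotation as Ro
np.set_printoptions(precision=4,suppress=True)
P=pickle.load(open("P11.pkl","rb"))
M=np.array([[26,30,100],[26,-30,100],[-26,-30,100],[26,30,0],[-26,30,0],[-26,-30,0]])/1000.
U=np.array([[163,196],[210,162],[282,175],[165,348],[240,365],[285,318]])/3.5+[250,80]
W=np.array([[26,30,100],[26,-30,100],[-26,-30,100],[23,27,3],[23,-27,3],[-23,-27,3],[-23,27,3]])/1000.
V=np.array([[69,89],[557,88],[545,492],[133,195],[440,195],[440,467],[133,467]])/5+[260,10]
X=lambda c,M:Ro.from_euler("xyz",c[3:]).apply(M)+c[:3]
for n,f in (("wrist",lambda c:(proj(P["wrist"],X(c,W))-V).ravel()),("both",lambda c:np.r_[(proj(P["wrist"],X(c,W))-V).ravel(),(proj(P["side"],X(c,M))-U).ravel()])):
    s=least_squares(f,[.55,.09,.118,0,0,2.3965]);print(n,s.x);print(s.fun)
    c=s.x;d=Ro.from_euler("z",-2.3965).apply(X(c,[[.026,0,.086]])-[.5698,.1588,0]);print("slot_end board",d)
# board vertical reference: left & lower edges of side image tilt check
E
```

```text
wrist [0.5514 0.0867 0.1146 0.0488 0.0063 2.4041]
[ 0.632  -1.0279 -0.7531 -1.2001  0.1354  2.4367 -0.067   0.9403 -0.8907
  0.4481 -1.0246 -1.244   1.9733 -0.3082]
slot_end board [[-0.0088  0.0615  0.2003]]
both [0.5514 0.0867 0.1168 0.048  0.0047 2.4048]
[ 0.0129 -1.3714 -0.4365 -1.6382  0.4588  2.7912 -0.334   0.6701 -0.742
  0.121  -0.8529 -1.2125  1.7715 -0.2247 -0.7815  0.5966  0.1197 -0.9515
  1.9188  0.0598  0.5439 -0.1023  0.8003  1.0132  0.3919  1.1314]
slot_end board [[-0.0089  0.0616  0.2025]]
```

```bash
python3 - <<'E'
from ov import *
s=cv2.imread("pics/side11.png");
cv2.imwrite("pics/c21.png",cv2.resize(s[95:190,285:350],None,fx=6.3,fy=6.3,interpolation=cv2.INTER_CUBIC))
P=pickle.load(open("P11.pkl","rb"))
for n,(r0,r1,c0,c1) in {"side":(95,190,285,350)}.items():
    for roll,nm in ((0,"a"),(0.048,"b")):
        from scipy.spatial.transform import Rotation as Ro
        im=cv2.resize(P[n]["color"][:,:,::-1],None,fx=6,fy=6,interpolation=cv2.INTER_CUBIC)
        q=np.array([.5698,.1588,0]);Rb=Ro.from_euler("z",2.3965);Rc=Rb*Ro.from_euler("x",roll)
        o=Rb.apply([-.009,.0618,.2035])+q-Rc.apply([.026,0,.086])
        u=(proj(P[n],Rc.apply(box(-26,26,-30,30,0,100))+o)+.5)*6
        for i,j in E: cv2.line(im,tuple(u[i].astype(int).tolist()),tuple(u[j].astype(int).tolist()),(0,255,0),1)
        cv2.imwrite(f"pics/c22{nm}.png",im[r0*6:r1*6,c0*6:c1*6])
a=cv2.imread("pics/c22a.png");b=cv2.imread("pics/c22b.png");cv2.imwrite("pics/c22.png",np.hstack([a,b]))
E
```

```text
(no output)
```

View pics/c22.png

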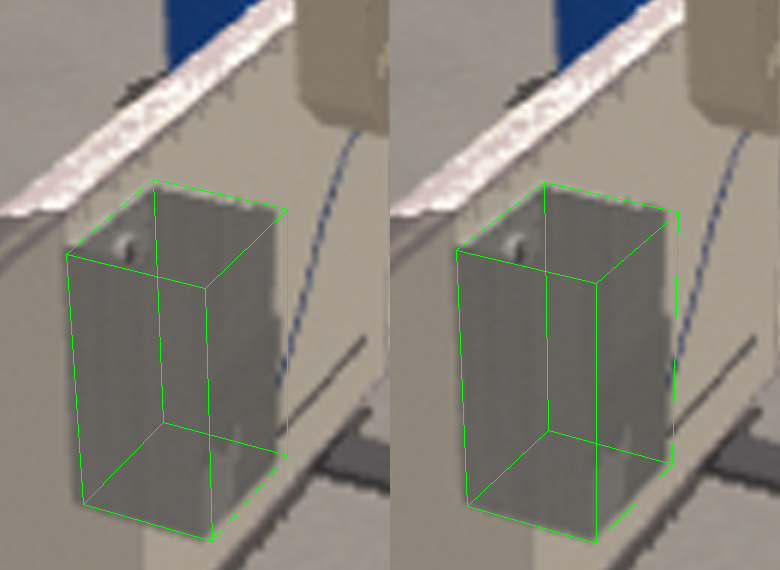

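```bash
python3 - <<'E'
from cell import cams,robot,telemetry
import cv2,numpy as np
a=cams.read_camera("wrist")["color"].astype(int); b=cv2.imread("pics/wrist11.png")[:,:,::-1].astype(int)
print("change in cup crop", abs(a-b)[20:115,265:385].mean(), telemetry.observe()["contact_force"])
s0=cv2.imread("pics/side0.png")[:,:,::-1].astype(int);s=cams.read_camera("side")["color"].astype(int)
for n,(c,r) in dict(tumbler=(400,203),jar=(435,260),eraser=(262,255)).items(): print(n,abs(s-s0)[r-25:r+25,c-15:c+15].mean())
print(robot.hand_in())
E
```

```text
change in cup crop 3.466783625730994 [-0.68526053 -0.74131375  0.13129642]
tumbler 1.9404444444444444
jar 1.5695555555555556
eraser 7.015333333333333
the job is handed in; nothing more can be done
None
```

The cup is hanging by itself on the screw, and I handed the job in at about 18 s with no verdict reported.

I took the small grey cup and gripped it across its sides. I lined the keyhole up with the screw head in the wrist camera and moved it in by small steps. It met the board at about 3 N, then I pulled it down 19 mm until it stopped firmly, let go and backed away.

**Last checks:**
- **Fit:** the wrist view shows the screw head inside the cup and the back flat against the board. I measured the slot end at the board face, y about 62 mm and z about 200 to 203 mm. The low end of that range is right at the 200 mm limit.
- **Square to the board:** the cup's back is within about 0.01 rad of the board.
- **Lean:** the picture fits put the cup's sideways lean at about 0.05 rad (0.048 to 0.057), under the 0.08 limit but not by much. The arm's own readings implied only about 0.013 rad, so the two disagree. I did not nudge it, because the gripper could not reach its lower part safely.
- **At rest:** two wrist pictures before the hand-in differed slightly around the cup (mean 3.5 grey levels), which I took as picture noise. I did not measure its speed.
- **Tumbler, jar and eraser:** the tumbler and jar look unchanged in the side view. The eraser's patch changed more (7 grey levels); I put that down to changed shadows and did not measure its position. The arm never came near it.

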